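Set out the small desk things in a row between two coasters

ROBOT

A 6-joint arm with a two-finger parallel gripper is mounted at the origin on a cart in front of the work surface, level with it; the furniture and walls round the work are solid. World frame = base frame: x ahead of the robot, y to its left, z up, the work surface at z = 0. Lengths are in m, angles in degrees, forces in N, time in s.
With the tool pointing down it reaches from about 0.3 to 0.75 m from the base axis. Payload 8.5 kg.
Tool frame: the origin (TCP) lies on the centre line of the jaws, within the pads' length; the fingertips stand 17 mm ahead of it and the grasp point (between the pads) lies 2 mm behind it (env.tcp_to_tips is the distance from the TCP to the fingertips, in m); z points along the fingers, y is the line along which they close (so a half turn about z gives the same grasp; the last joint's range is limited). The gripper opens to 85 mm and grips with 20 to 120 N. Pads are 22 mm wide; open, the fingers measure 114 mm over their backs; the gripper's body (76 mm by 85 mm) begins 54 mm behind the grasp point. The pads swing forward as they close: fully open they stand 13 mm farther back than shut.
Start: joints at [64.555, 21.807, 74.336, -0, 83.858, -12.336], TCP at [0.125, 0.536, 0.217] pointing down, gripper open.
Joint ranges: [-178.18, 178.18], [-50.72, 133.34], [12.68, 142.11], [-81.47, 261.47], [9.98, 163.14], [-165.26, 165.26]. Speed limits (degrees/s): [136.94, 136.94, 180, 180, 180, 180].

INTERFACE

Orientations are given as a 3x3 rotation matrix whose columns are the frame's x, y, z axes.
In Python, from rig import env gives the robot as it stands. The module is installed in compiled form; this text tells all that it offers.
- The arm moves only by the shell command python3 -m pendant 'ROWS' [FORCE]. ROWS is JSON, a list of rows, each a list of 7 numbers: the opening, from 0 (shut) to 1 (fully open), then the shift along the tool's x, y, z in m, then the turn, a rotation vector about the tool's x, y, z in rad. A call has 1 to 5 rows; each row is the pose to reach, as a shift and turn from the pose commanded when the call began, along the tool's axes at that moment; what a row does not reach only later rows make up. A row lasts 1/8 s, in which the tool goes at most 62.5 mm and 10.7 degrees, less where a joint would pass 70% of its speed; a pose out of reach is approached as far as the arm can. A call with a gripper value outside its range is refused whole. The fingers move at their own pace and stop on an object; FORCE is the grip in N (left out, the last holds). Time passes only in rows, so rows that repeat a pose let the fingers close. It gives the time, the measured TCP pose, the force, the opening and the grip force at its end, in the units of the state.
- env.observe(): the state, without advancing time (a new reading comes with each control period).
- env.get_image(name): name is "side" or "top"; returns a dict with "image" (384x512x3 uint8, blue, green, red), "fx", "fy", "cx", "cy" (pixels), "pose" (4x4, takes a point from camera to world coordinates). Camera axes: x right, y up, looking along -z (the intrinsics and any distortion apply to the point x, -y, -z); pixel columns grow to the right and rows downward; lengths in m; the calibration is good to about 2 mm. A picture is of the moment at which its call begins. There is no depth.
- env.close_job(): hands the job in; it is judged then, once.
Trained networks look in the newest picture that a camera, given by its name, has taken for a name from the list of things; names that differ only in an ending like _2 or _b are one class to them, and where a whole thing is asked for, a point or a joint stands for the part that bears it (a point fixed in the world has none). Each returns a list of dicts, best first, with "conf" (0 to 1); they miss things now and then, are a little off and sometimes report something else, mostly with a low value. They report only what shows in the picture. A call takes as long as a camera call.
- env.find_in(camera, thing): "bbox" ([centre column, centre row, width, height] in pixels, round what is visible of it).
- env.trace(camera, thing): "mask" (384x512 bool, what is visible of it) and "bbox" ([centre column, centre row, width, height] in pixels, round what is visible of it).
- env.tip_of(camera, thing): "centre" ([column, row] in pixels: a listed point, or the origin of a listed thing).
The state is a dict: "time_s": time; "q": joint angles; "qvel": joint speeds; "joint_efforts": joint torques, N m; "position": TCP position; "tool_rot": TCP orientation; "ft_force": force on the tool from outside, world axes, zero at the start; "wrist_torque": the same for the moment, N m; "grip_width": finger opening in m; "gripper_force": force on a finger pad.
Only numpy, scipy, OpenCV 4.12 (cv2) and the standard library are available. Lean on these libraries where they do the work, as an engineer would, in place of code of your own. Each camera call takes 0.05 s, during which the arm holds its last target. There are 200 camera calls.

TASK

Tidy the small desk things into one row: stand the ink bottle upright in the middle of the round cork coaster and the red candle in the middle of the square slate coaster, and lay the matchbox flat on the desk exactly midway between the two coasters. Then lay the eraser flat and centred on top of the matchbox, lengthwise along it. Never let the ink bottle tip over, and leave the sharpener and the other things on the desk where they are.

Things in the scene. Friction and masses are not known exactly. Their poses are not given: they have to be found in the camera images.
- ink_bottle_center (a point): Square dark blue glass ink bottle with a round black screw cap; body 46 x 46 mm and 34 mm high, cap 31 mm across, 52 mm high in all. Loose. The point is at its middle, 26 mm above its underside; z is up, x and y are square to its sides.
- pillar_candle_center (a point): Round red unlit pillar candle, 57 mm across and 114 mm high, standing upright. Loose. The point is on its axis, 57 mm above its underside; z is up.
- matchbox_center (a point): Matchbox with red-brown sides and a cream top; 37 mm (x) by 53 mm (y, its long side) by 16 mm high, lying flat. Loose and very light. The point is at its centre, 8 mm above its underside.
- eraser_center (a point): White eraser in a blue card sleeve; 20 mm (x) by 44 mm (y, its long side) by 12 mm high, lying flat. Loose. The point is at its centre, 6 mm above its underside.
- cork_coaster: Round cork coaster with a thin dark ring near its edge, 90 mm across and 5 mm thick, fixed to the desk. Origin at the centre of its underside; its y axis lies along the straight line through the two coasters' centres (the slate one may be on either side).
- slate_coaster: Square dark grey slate coaster, 90 x 90 mm and 5 mm thick, fixed to the desk, its centre 260 mm from the cork coaster's. Origin at the centre of its underside; its sides are parallel to its x and y axes, and y lies along the line through the two coasters' centres.
- sharpener: Brass wedge pencil sharpener, 17 x 25 x 14 mm, in front of the work. Loose, to be left alone. Origin at the centre of its underside.
- tea_light: Tea light in a pale metal cup, 38 mm across and 15 mm high, behind the work (another like it stands farther back). Loose, to be left alone. Origin at the centre of its underside.

How it is judged (in metres and radians):
At the end, for the whole second after the job is handed in: Ink bottle upright on the cork and candle upright on the slate coaster, within 12 mm of centre; matchbox flat on the desk within 13 mm of midway along and across the row; eraser flat on the matchbox, centres within 12 mm, lengths within 15 degrees; all released and at rest (horizontal distance between ink_bottle_center and cork_coaster below 0.012 m and z of ink_bottle_center in the frame of cork_coaster between 0.027 and 0.035 m and angle between each of ink_bottle_center, pillar_candle_center, matchbox_center's own z axis and vertical below 0.1 rad and horizontal distance between pillar_candle_center and slate_coaster below 0.012 m and z of pillar_candle_center in the frame of slate_coaster between 0.058 and 0.066 m and horizontal distance between matchbox_center and cork_coaster below 0.143 m and horizontal distance between matchbox_center and slate_coaster below 0.143 m and x of matchbox_center in the frame of cork_coaster between -0.013 and 0.013 m and height (world z) of matchbox_center between 0.004 and 0.012 m and horizontal distance between eraser_center and matchbox_center below 0.012 m and z of eraser_center in the frame of matchbox_center between 0.01 and 0.018 m and angle between eraser_center's own z axis and vertical below 0.12 rad and angle between the y axis of eraser_center and the y axis of matchbox_center, either way round below 0.27 rad and linear speed of each of ink_bottle, pillar_candle, matchbox, eraser below 0.02 m/s); the robot touches nothing.
It fails at once if the ink bottle is tipped over (leans more than 40 degrees) (angle between ink_bottle_center's own z axis and vertical above 0.7 rad).
It fails at once if the brass pencil sharpener is moved by more than 15 mm (distance of sharpener from where it was at the start of the episode above 0.015 m).
It fails at once if the tea light is moved by more than 15 mm (distance of tea_light from where it was at the start of the episode above 0.015 m).
It also fails if it takes over 104 s, if anything falls off the work surface, if the arm or the gripper's body presses on something with over 40 N, if the wrist force passes 120 N, or if a joint passes its speed limit or range.

## Working session

There is one attempt and no reset: what is moved stays moved. The work goes in short steps, Python scripts to look and compute and a shell command to move; the robot and the scene stay as the last step left them, time stands still between calls to the robot, and variables do not carry over. Pictures are saved under pics/ and viewed, at most 14 in all, crops included, and the job is handed in when it is done.

```bash
mkdir -p pics
cat > h.py <<'E'
import numpy as np, cv2
from rig import env
def ray(im,uv):
    x=(uv[0]-im["cx"])/im["fx"]; y=(uv[1]-im["cy"])/im["fy"]
    P=np.array(im["pose"]); d=P[:3,:3]@np.array([x,-y,-1]); return P[:3,3],d
def atz(im,uv,z):
    o,d=ray(im,uv); return o+d*(z-o[2])/d[2]
E
python3 - <<'E'
from h import *
s=env.observe(); print(s["position"],s["tool_rot"],s["time_s"],s["grip_width"])
for c in("top","side"):
    im=env.get_image(c); cv2.imwrite(f"pics/{c}0.png",im["image"]); print(c,{k:np.round(v,3).tolist() for k,v in im.items() if k!="image"})
    for t,z in(("ink_bottle_center",.026),("pillar_candle_center",.057),("matchbox_center",.008),("eraser_center",.006),("cork_coaster",0),("slate_coaster",0),("sharpener",0),("tea_light",0)):
        for r in env.tip_of(c,t)[:2]: print(t,round(r["conf"],2),np.round(r["centre"],1),np.round(atz(im,r["centre"],z),4))
E
```

```text
[0.12461949 0.5353903  0.21621188] [[-9.73945139e-01  2.26782906e-01 -6.16363330e-04]
 [ 2.26783529e-01  9.73944360e-01 -1.27037832e-03]
 [ 3.12203502e-04 -1.37705984e-03 -9.99999003e-01]] 0.0 0.08530194903524559
top {'fx': 489.715, 'fy': 489.715, 'cx': 247.865, 'cy': 196.416, 'pose': [[0.018, 0.993, -0.118, 0.411], [-1.0, 0.017, -0.01, 0.012], [-0.008, 0.118, 0.993, 1.688], [0.0, 0.0, 0.0, 1.0]]}
ink_bottle_center 0.71 [164.7 249.9] [0.4215 0.3064 0.026 ]
ink_bottle_center 0.7 [353.4 194.1] [ 0.6222 -0.3313  0.026 ]
pillar_candle_center 0.87 [163.3 200.6] [0.5856 0.3119 0.057 ]
matchbox_center 0.61 [351.6 194.8] [ 0.622  -0.3288  0.008 ]
eraser_center 0.64 [338.5 248. ] [ 0.4386 -0.2833  0.006 ]
cork_coaster 0.57 [224.9 210. ] [0.5626 0.1076 0.    ]
slate_coaster 0.85 [296.6 195. ] [ 0.6191 -0.14    0.    ]
sharpener 0.47 [251.8 252.5] [0.4181 0.0121 0.    ]
tea_light 0.63 [238.2 143.5] [0.798  0.0663 0.    ]
side {'fx': 399.204, 'fy': 399.204, 'cx': 256.031, 'cy': 193.646, 'pose': [[0.98, 0.089, -0.178, 0.437], [-0.198, 0.339, -0.92, -0.892], [-0.022, 0.936, 0.35, 0.418], [0.0, 0.0, 0.0, 1.0]]}
ink_bottle_center 0.67 [178.8 180.3] [0.4256 0.3159 0.026 ]
ink_bottle_center 0.4 [274.6 251.7] [ 0.6059 -0.1992  0.026 ]
pillar_candle_center 0.69 [233.5 170.1] [0.5936 0.277  0.057 ]
matchbox_center 0.71 [301.8 297.6] [ 0.6201 -0.336   0.008 ]
eraser_center 0.53 [192.  300.1] [ 0.4345 -0.297   0.006 ]
cork_coaster 0.62 [234.5 207.7] [0.5699 0.1133 0.    ]
slate_coaster 0.7 [276.6 250. ] [ 0.6231 -0.1469  0.    ]
slate_coaster 0.58 [193.8 296.8] [ 0.4381 -0.2792  0.    ]
sharpener 0.63 [176.8 232.7] [ 0.4123 -0.0072  0.    ]
sharpener 0.56 [178.4 181.4] [0.4233 0.3846 0.    ]
tea_light 0.55 [316.4 204.4] [0.7937 0.0803 0.    ]
```

Run:
```python
import cv2
a=cv2.imread("pics/top0.png")[110:290,110:390]; cv2.imwrite("pics/top0c.png",cv2.resize(a,None,fx=2.8,fy=2.8,interpolation=cv2.INTER_CUBIC))
a=cv2.imread("pics/side0.png")[130:340,120:400]; cv2.imwrite("pics/side0c.png",cv2.resize(a,None,fx=2.8,fy=2.8,interpolation=cv2.INTER_CUBIC))
```

```text
(no output)
```

View pics/top0c.png

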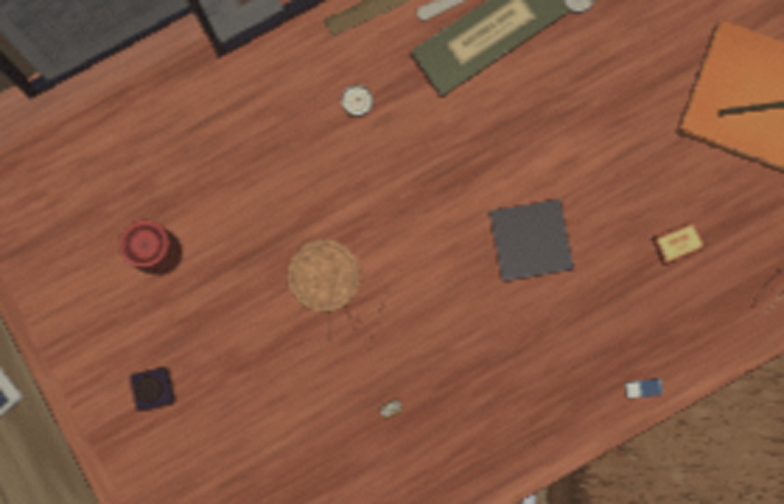

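View pics/side0c.png

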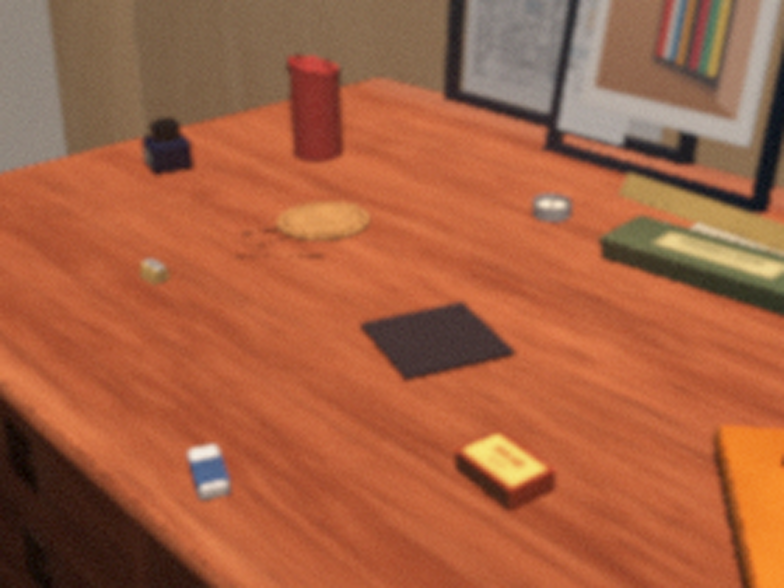

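The top view shows the candle near px (162,199), the bottle (164,249), cork (225,208), slate (300,196), matchbox (352,197) and eraser (340,249). The sharpener is at (250,256) and the tea light at (238,146). The side view agrees, and the arm is in neither picture. Next I'll fit pose and yaw from the masks in both cameras.

```bash
cat >> h.py <<'E'
from scipy.optimize import minimize
S=4
def proj(im,p):
    P=np.array(im["pose"]); c=(p-P[:3,3])@P[:3,:3]
    return np.c_[im["cx"]+im["fx"]*c[:,0]/-c[:,2], im["cy"]+im["fy"]*c[:,1]/c[:,2]]
def box(w,l,z0,z1): return np.array([[x,y,z] for x in(-w/2,w/2) for y in(-l/2,l/2) for z in(z0,z1)])
def cyl(d,z0,z1): return np.array([[d/2*np.cos(t),d/2*np.sin(t),z] for t in np.arange(0,6.28,.2) for z in(z0,z1)])
M={"ink_bottle_center":[box(.046,.046,0,.034),cyl(.031,.034,.052)],"pillar_candle_center":[cyl(.057,0,.114)],
"matchbox_center":[box(.037,.053,0,.016)],"eraser_center":[box(.02,.044,0,.012)],"cork_coaster":[cyl(.09,0,.005)],
"slate_coaster":[box(.09,.09,0,.005)],"sharpener":[box(.017,.025,0,.014)],"tea_light":[cyl(.038,0,.015)]}
def fit(t,x0,ims,z=0):
    obs=[]
    for c,im in ims.items():
        b=None
        for r in env.trace(c,t)[:4]:
            ctr=proj(im,np.array([[*x0[:2],z+.02]]))[0]
            if np.hypot(*(ctr-r["bbox"][:2]))<25: b=r;break
        if b is None: print("no mask",t,c); continue
        obs.append((im,cv2.GaussianBlur(cv2.resize(b["mask"].astype(np.float32),None,fx=S,fy=S,interpolation=cv2.INTER_LINEAR),(0,0),2),b["conf"]))
    def one(v,im,m):
        r=np.zeros(m.shape,np.uint8); cs,sn=np.cos(v[2]),np.sin(v[2]); R=np.array([[cs,-sn,0],[sn,cs,0],[0,0,1]])
        for part in M[t]:
            uv=(proj(im,part@R.T+[v[0],v[1],z])+.5)*S-.5
            cv2.fillConvexPoly(r,cv2.convexHull(np.round(uv*16).astype(np.int32)),1,shift=4)
        return np.abs(r-m).sum()/r.sum()
    def run(o):
        best=None
        for a in np.arange(0,3.1,.4):
            q=minimize(lambda v:sum(one(v*[.01,.01,.3],i,m) for i,m,_ in o),np.array([x0[0]/.01,x0[1]/.01,a/.3]),method="Nelder-Mead",options=dict(initial_simplex=np.array([[x0[0]/.01,x0[1]/.01,a/.3]])+np.array([[0,0,0],[1,0,0],[0,1,0],[0,0,1]]),maxiter=100))
            if best is None or q.fun<best.fun: best=q
        v=best.x*[.01,.01,.3]; return np.round([v[0],v[1],np.degrees(v[2])%180,best.fun/len(o)],4)
    out=[run([o]) for o in obs]+([run(obs)] if len(obs)>1 else [])
    print(t,[o.tolist() for o in out],[round(o[2],2) for o in obs]); return out
E
python3 - <<'E'
from h import *
ims={c:env.get_image(c) for c in("top","side")}
for t,x in {"ink_bottle_center":(.4235,.31),"pillar_candle_center":(.588,.30),"matchbox_center":(.62,-.332),"eraser_center":(.437,-.29),"cork_coaster":(.566,.11),"slate_coaster":(.62,-.143),"sharpener":(.415,.005),"tea_light":(.796,.07)}.items(): fit(t,x,ims)
E
```

```text
no mask ink_bottle_center side
ink_bottle_center [[0.4248, 0.311, 105.252, 0.2294]] [0.5]
pillar_candle_center [[0.5927, 0.3112, 113.8646, 0.1141], [0.5954, 0.3058, 19.3881, 0.1769], [0.5938, 0.3113, 17.3123, 0.1588]] [0.64, 0.57]
matchbox_center [[0.6164, -0.3288, 22.7478, 0.1606], [0.6179, -0.334, 23.4181, 0.0825], [0.6173, -0.3318, 23.8274, 0.1574]] [0.55, 0.91]
no mask eraser_center top
eraser_center [[0.4392, -0.2905, 5.7945, 0.2065]] [0.45]
cork_coaster [[0.5704, 0.1079, 119.4584, 0.0821], [0.5717, 0.1032, 38.9137, 0.1177], [0.5707, 0.1066, 121.0716, 0.1135]] [0.62, 0.91]
slate_coaster [[0.6183, -0.1486, 100.8462, 0.0851], [0.6188, -0.1518, 101.1644, 0.0925], [0.6188, -0.1499, 10.5396, 0.0969]] [0.73, 0.72]
no mask sharpener top
no mask sharpener side
sharpener [] []
tea_light [[0.7905, 0.0711, 141.3811, 0.2257], [0.792, 0.0681, 165.2583, 0.1989], [0.7917, 0.07, 5.9632, 0.2248]] [0.45, 0.7]
```

The coaster fits agree: they are 261 mm apart and the row yaw is about 10.6°. The bottle and eraser masks are weak, so I'll refine them by colour and work out the first move.

```bash
cat >> h.py <<'E'
from scipy.spatial.transform import Rotation as Ro
def go(x,y,z,ang):
    """shift/turn (tool axes) from the measured pose to TCP x,y,z, closing line at ang deg (mod 180), pointing down"""
    s=env.observe(); R=np.array(s["tool_rot"]); p=np.array(s["position"]); a=np.radians(ang); best=None
    for k in(0,np.pi):
        Y=np.array([np.cos(a+k),np.sin(a+k),0]); T=np.c_[np.cross(Y,[0,0,-1]),Y,[0,0,-1]]
        v=Ro.from_matrix(R.T@T).as_rotvec()
        if best is None or np.linalg.norm(v)<np.linalg.norm(best): best=v
    print("t",round(s["time_s"],2),"q6",round(s["q"][5],1),"shift",np.round(R.T@(np.array([x,y,z])-p),4).tolist(),"turn",np.round(best,4).tolist(),"deg",round(np.degrees(np.linalg.norm(best)),1))
E
python3 - <<'E'
from h import *
import h
print(env.tcp_to_tips)
ims={c:env.get_image(c) for c in("top","side")}
class F:  # colour masks in place of the network
    def trace(self,c,t):
        im=ims[c]; u,v=proj(im,np.array([[*X[t],.02]]))[0].astype(int); w=28
        I=im["image"].astype(np.float32); W=I[v-w:v+w,u-w:u+w]; med=np.median(W.reshape(-1,3),axis=0)
        if t[0]=="i": m=W[...,2]<75
        elif t[0]=="e": m=W[...,0]>med[0]+45
        else: m=np.abs(W-med).sum(2)>90
        m=m.astype(np.uint8); n,l,st,ce=cv2.connectedComponentsWithStats(m)
        k=1+np.argmax(st[1:,4]); M=np.zeros(I.shape[:2],bool); M[v-w:v+w,u-w:u+w]=l==k
        print(c,t,st[k]); return [dict(mask=M,bbox=[u,v],conf=1)]
X={"ink_bottle_center":(.4248,.311),"eraser_center":(.438,-.29)}
h.env=F()
for t in X: fit(t,X[t],ims)
h.env=env
go(.4245,.311,.11,105.2)
E
```

```text
0.017
top ink_bottle_center [ 22  21  15  16 177]
side ink_bottle_center [ 22  19  16  19 219]
ink_bottle_center [[0.4265, 0.3102, 15.2384, 0.2193], [0.4265, 0.3114, 1.3113, 0.2435], [0.4264, 0.3104, 91.7173, 0.2433]] [1, 1]
top eraser_center [21 26  6  6 31]
side eraser_center [ 22  26  15  20 214]
eraser_center [[0.4361, -0.2752, 14.6201, 0.6627], [0.4383, -0.2886, 5.5923, 0.2019], [0.4381, -0.2871, 7.0161, 0.4404]] [1, 1]
t 1.9 q6 -12.3 shift [-0.3429, -0.1508, 0.1068] turn [0.0, 0.0, -0.4941] deg 28.3
```

```bash
python3 -m pendant '[[1,-0.069,-0.030,0.02,0,0,-0.099],[1,-0.138,-0.060,0.04,0,0,-0.198],[1,-0.206,-0.090,0.06,0,0,-0.296],[1,-0.240,-0.105,0.08,0,0,-0.395],[1,-0.260,-0.113,0.09,0,0,-0.494]]'; python3 -c "
from h import *
go(.426,.3105,.11,105.2)"
```

```text
time_s: 2.52
position: [0.354, 0.3651, 0.1262]
tool_rot: [[-0.965, -0.264, 0.0], [-0.264, 0.965, 0.0], [-0.0, -0.0, -1.0]]
ft_force: [-0.3, 0.8, 0.1]
grip_width: 0.0858
gripper_force: 0.0
t 2.52 q6 -72.8 shift [-0.0551, -0.0716, 0.0162] turn [-0.0, 0.0002, 0.0019] deg 0.1
```

```bash
python3 -m pendant '[[1,-0.0275,-0.036,0.016,0,0,0],[1,-0.055,-0.072,0.016,0,0,0],[1,-0.055,-0.072,0.016,0,0,0]]'; python3 -c "
from h import *
go(.426,.3105,.022,105.2)
im=env.get_image('top');cv2.imwrite('pics/a.png',cv2.resize(im['image'][200:290,110:230],None,fx=4,fy=4))
im=env.get_image('side');cv2.imwrite('pics/b.png',cv2.resize(im['image'][110:230,110:270],None,fx=4,fy=4))"
```

```text
time_s: 2.9
position: [0.4264, 0.31, 0.1106]
tool_rot: [[-0.966, -0.258, 0.0], [-0.258, 0.966, -0.0], [-0.0, -0.0, -1.0]]
ft_force: [-0.6, -1.0, -0.3]
grip_width: 0.0854
gripper_force: 0.0
t 2.9 q6 -81.8 shift [0.0003, 0.0006, 0.0886] turn [-0.0002, 0.0004, -0.0039] deg 0.2
```

View pics/b.png

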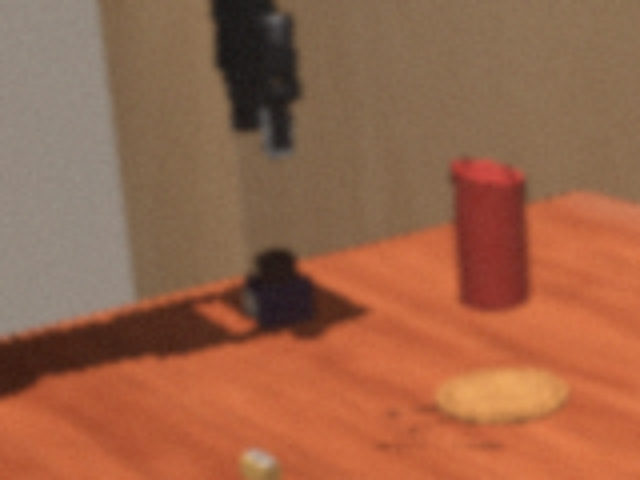

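The side view shows the bottle's cap at crop px (277,265), directly under the near finger at (278,140). I'll descend and grip.

```bash
python3 -m pendant '[[1,0,0,0.04,0,0,0],[1,0,0,0.075,0,0,0],[1,0,0,0.089,0,0,0],[1,0,0,0.089,0,0,0]]' 30; python3 -m pendant '[[0.3,0,0,0,0,0,0],[0.3,0,0,0,0,0,0],[0.3,0,0,0,0,0,0],[0.3,0,0,0,0,0,0],[0.3,0,0,0,0,0,0]]' 30
```

```text
time_s: 3.5
position: [0.4237, 0.3121, 0.0218]
tool_rot: [[-0.965, -0.263, -0.001], [-0.263, 0.965, -0.0], [0.001, -0.0, -1.0]]
ft_force: [0.3, 0.6, 0.1]
grip_width: 0.0852
gripper_force: 0.0
time_s: 4.12
position: [0.4246, 0.3116, 0.0226]
tool_rot: [[-0.965, -0.262, 0.001], [-0.262, 0.965, 0.0], [-0.001, 0.0, -1.0]]
ft_force: [-1.4, -1.2, 5.2]
grip_width: 0.0299
gripper_force: 29.3
```

```bash
python3 -c "
from h import *
im=env.get_image('top');a=cv2.resize(im['image'][200:290,120:220],None,fx=4,fy=4)
im=env.get_image('side');b=cv2.resize(im['image'][130:220,130:230],None,fx=4,fy=4);cv2.imwrite('pics/c.png',np.hstack([a,b]))"
```

```text
(no output)
```

View pics/c.png

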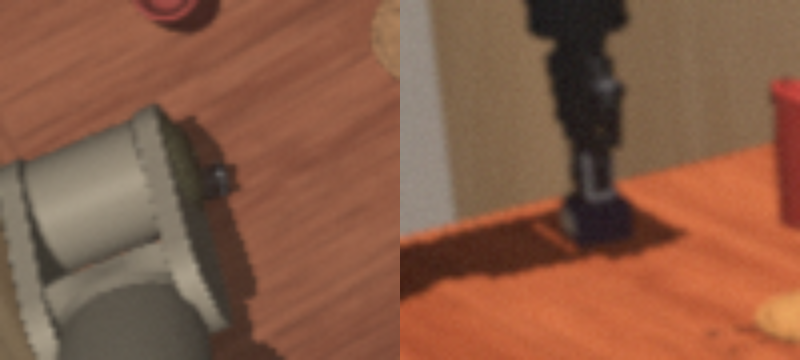

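The side crop shows the pads at the cap, at about (595,190), above the body. The 30 mm width agrees, so the real fingertips are higher than I assumed. I'll lift a little and check.

```bash
python3 -m pendant '[[0.25,0,0,-0.015,0,0,0],[0.25,0,0,-0.03,0,0,0],[0.25,0,0,-0.05,0,0,0],[0.25,0,0,-0.05,0,0,0]]' 45;  python3 -c "
from h import *
im=env.get_image('side');b=cv2.resize(im['image'][110:220,130:230],None,fx=5,fy=5,interpolation=cv2.INTER_CUBIC);b=np.clip(b.astype(float)*1.8,0,255);cv2.imwrite('pics/d.png',b)
go(.5707,.107,.10,105.2)"
```

```text
time_s: 4.72
position: [0.4251, 0.3119, 0.0736]
tool_rot: [[-0.965, -0.262, 0.003], [-0.262, 0.965, 0.002], [-0.004, 0.001, -1.0]]
ft_force: [-0.4, 0.5, -1.8]
grip_width: 0.0291
gripper_force: 44.5
t 4.78 q6 -81.8 shift [-0.0875, -0.2358, -0.0274] turn [0.0002, 0.0016, -0.0] deg 0.1[ WARN:0@0.464] global loadsave.cpp:1063 imwrite_ Unsupported depth image for selected encoder is fallbacked to CV_8U.
```

View pics/d.png

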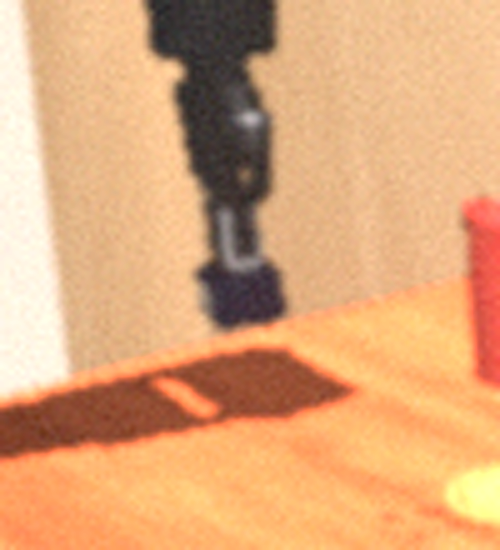

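It hangs upright by the cap, with its base about 51 mm above the desk. I'll carry it over the cork coaster.

```bash
python3 -m pendant '[[0.25,-0.015,-0.040,-0.01,0,0,0],[0.25,-0.033,-0.090,-0.015,0,0,0],[0.25,-0.051,-0.140,-0.015,0,0,0],[0.25,-0.069,-0.190,-0.015,0,0,0],[0.25,-0.080,-0.220,-0.015,0,0,0]]'; python3 -m pendant '[[0.25,-0.007,-0.016,0,0,0,0],[0.25,-0.007,-0.016,0,0,0,0],[0.25,-0.007,-0.016,0,0,0,0]]';python3 -c "
from h import *
ims={c:env.get_image(c) for c in('top','side')}
p=np.array(env.observe()['position']); z=p[2]-.0226
for c in ims:
  for r in env.tip_of(c,'ink_bottle_center')[:2]: print(c,r['conf'],r['centre'],atz(ims[c],r['centre'],z+.026),p)
fit('ink_bottle_center',p[:2],ims,z)
b=cv2.resize(ims['side']['image'][120:230,160:300],None,fx=4,fy=4,interpolation=cv2.INTER_CUBIC);b=np.clip(b.astype(float)*1.8,0,255).astype(np.uint8);cv2.imwrite('pics/e.png',b)
im=ims['side'];o,d=ray(im,(179.5,148.7));print('tip z',o+d*(.265-o[1])/d[1])
go(.5707,.107,.03,105.2)"
```

```text
time_s: 5.4
position: [0.56, 0.118, 0.0859]
tool_rot: [[-0.966, -0.26, -0.001], [-0.26, 0.966, -0.0], [0.001, 0.0, -1.0]]
ft_force: [0.4, 0.6, -2.0]
grip_width: 0.0292
gripper_force: 44.8
time_s: 5.78
position: [0.5693, 0.1077, 0.0866]
tool_rot: [[-0.965, -0.263, -0.001], [-0.263, 0.965, 0.0], [0.001, 0.0, -1.0]]
ft_force: [-0.0, 0.4, -1.7]
grip_width: 0.0293
gripper_force: 44.8
side 0.86 [233.0, 177.2] [0.56855374 0.10632972 0.09023686] [0.56940061 0.1077242  0.08683686]
side 0.48 [235.4, 212.4] [ 0.53918554 -0.12966904  0.09023686] [0.56940061 0.1077242  0.08683686]
no mask ink_bottle_center top
ink_bottle_center [[0.5702, 0.1072, 96.45, 0.2596]] [0.74]
tip z [0.43656341 0.265      0.1385559 ]
t 6.08 q6 -106.3 shift [-0.0008, -0.0003, 0.0569] turn [0.0, 0.0001, 0.0006] deg 0.0
```

View pics/e.png

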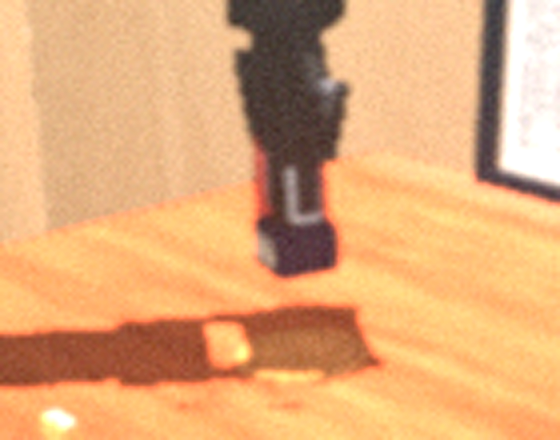

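The bottle hangs upright over the cork, centred within about 1–2 mm. The visible finger tip is also at crop px (300,220), higher than the stated geometry gives, so I'll find low heights by touch. Lowering now.

```bash
python3 -m pendant '[[0.25,-0.001,0,0.025,0,0,0],[0.25,-0.001,0,0.045,0,0,0],[0.25,-0.001,0,0.054,0,0,0],[0.25,-0.001,0,0.058,0,0,0],[0.25,-0.001,0,0.058,0,0,0]]';python3 -m pendant '[[0.25,0,0,0.001,0,0,0],[0.25,0,0,0.001,0,0,0]]'
```

```text
time_s: 6.7
position: [0.5713, 0.1069, 0.0292]
tool_rot: [[-0.965, -0.262, 0.001], [-0.262, 0.965, -0.0], [-0.001, -0.0, -1.0]]
ft_force: [0.1, -0.2, -0.1]
grip_width: 0.029
gripper_force: 44.8
time_s: 6.95
position: [0.5712, 0.1069, 0.0282]
tool_rot: [[-0.965, -0.262, 0.001], [-0.262, 0.965, -0.0], [-0.001, -0.0, -1.0]]
ft_force: [0.4, -0.2, -1.7]
grip_width: 0.0292
gripper_force: 44.8
```

```bash
python3 -m pendant '[[0.25,0,0,0.001,0,0,0],[0.25,0,0,0.001,0,0,0]]' | grep -E "pos|ft"; python3 -m pendant '[[0.25,0,0,0.001,0,0,0],[0.25,0,0,0.001,0,0,0]]'| grep -E "pos|ft"
```

```text
position: [0.5713, 0.1069, 0.0277]
ft_force: [-2.4, 0.0, 5.4]
position: [0.5713, 0.1069, 0.0277]
ft_force: [-5.8, -0.3, 13.1]
```

Contact came at 0.0277, as predicted. I'll ease off, release and rise.

```bash
python3 -m pendant '[[0.25,0,0,-0.002,0,0,0],[0.6,0,0,-0.002,0,0,0],[1,0,0,-0.002,0,0,0],[1,0,0,-0.002,0,0,0],[1,0,0,-0.002,0,0,0]]'; python3 -m pendant '[[1,0,0,-0.03,0,0,0],[1,0,0,-0.08,0,0,0],[1,0,0,-0.14,0,0,0],[1,0,0,-0.16,0,0,0]]';python3 -c "
from h import *
go(.5935,.310,.18,105.2)"
```

```text
time_s: 8.07
position: [0.5711, 0.1068, 0.0277]
tool_rot: [[-0.965, -0.262, -0.0], [-0.262, 0.965, -0.0], [0.0, 0.0, -1.0]]
ft_force: [-0.6, 0.6, 0.1]
grip_width: 0.0854
gripper_force: 0.0
time_s: 8.57
position: [0.5721, 0.1069, 0.1917]
tool_rot: [[-0.965, -0.262, 0.006], [-0.262, 0.965, -0.0], [-0.006, -0.002, -1.0]]
ft_force: [-0.5, 0.2, -0.3]
grip_width: 0.0855
gripper_force: 0.0
t 8.57 q6 -106.3 shift [-0.0739, 0.1904, 0.0118] turn [-0.0017, 0.0059, 0.0001] deg 0.3
```

```bash
python3 -m pendant '[[1,-0.015,0.040,0.01,0,0,0.16],[1,-0.033,0.085,0.012,0,0,0.32],[1,-0.051,0.130,0.012,0,0,0.48],[1,-0.066,0.170,0.012,0,0,0.64],[1,-0.074,0.190,0.012,0,0,0.785]]'; python3 -c "
from h import *
go(.5935,.310,.065,60.2)
for c in ('top','side'):
  im=env.get_image(c)
  for r in env.tip_of(c,'pillar_candle_center')[:2]+env.tip_of(c,'ink_bottle_center')[:1]: print(c,r['conf'],r['centre'],atz(im,r['centre'],.057),atz(im,r['centre'],.031))
  cv2.imwrite('pics/f.png',cv2.resize(im['image'][60:210,170:330],None,fx=4,fy=4))"
```

```text
time_s: 9.2
position: [0.5923, 0.3118, 0.1754]
tool_rot: [[-0.866, 0.499, -0.0], [0.499, 0.866, 0.0], [0.0, -0.0, -1.0]]
ft_force: [-0.2, 0.1, -0.2]
grip_width: 0.0859
gripper_force: 0.0
t 9.2 q6 -42.4 shift [-0.002, -0.001, 0.1104] turn [-0.0001, -0.0004, -0.0028] deg 0.2
top 0.4 [161.6, 200.2] [0.5868141  0.31763041 0.057     ] [0.58961591 0.32250617 0.031     ]
top 0.73 [223.2, 207.7] [0.56508247 0.11026514 0.057     ] [0.56753783 0.11183507 0.031     ]
side 0.94 [231.5, 165.9] [0.59404077 0.32381258 0.057     ] [0.60536486 0.41140154 0.031     ]
side 0.81 [232.3, 197.3] [0.55651479 0.0457577  0.057     ] [0.56513476 0.11331008 0.031     ]
```

View pics/f.png

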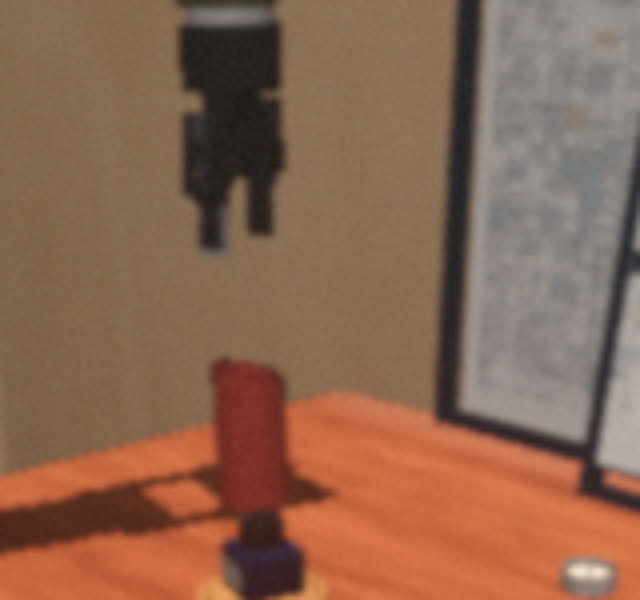

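The side view shows the bottle upright on the cork at crop px (262,555). The open gripper is above the candle, its mid-line about 4 mm left of the candle axis, so I'll correct x as I descend.

```bash
python3 -m pendant '[[1,-0.003,0,0.04,0,0,0],[1,-0.003,0,0.08,0,0,0],[1,-0.003,0,0.108,0,0,0],[1,-0.003,0,0.115,0,0,0],[1,-0.003,0,0.115,0,0,0]]' 40; python3 -m pendant '[[0.5,0,0,0,0,0,0],[0.5,0,0,0,0,0,0],[0.5,0,0,0,0,0,0],[0.5,0,0,0,0,0,0],[0.5,0,0,0,0,0,0]]' 40; python3 -c "
from h import *
im=env.get_image('side');cv2.imwrite('pics/g.png',cv2.resize(im['image'][90:210,180:300],None,fx=4,fy=4))"
```

```text
time_s: 10.12
position: [0.5957, 0.3077, 0.0616]
tool_rot: [[-0.868, 0.497, 0.001], [0.497, 0.868, 0.0], [-0.001, 0.001, -1.0]]
ft_force: [-0.4, -0.2, -0.8]
grip_width: 0.0854
gripper_force: 0.0
time_s: 10.75
position: [0.5958, 0.3081, 0.0624]
tool_rot: [[-0.868, 0.497, 0.002], [0.497, 0.868, 0.0], [-0.002, 0.001, -1.0]]
ft_force: [-1.9, -1.3, 4.4]
grip_width: 0.0552
gripper_force: 42.7
```

View pics/g.png

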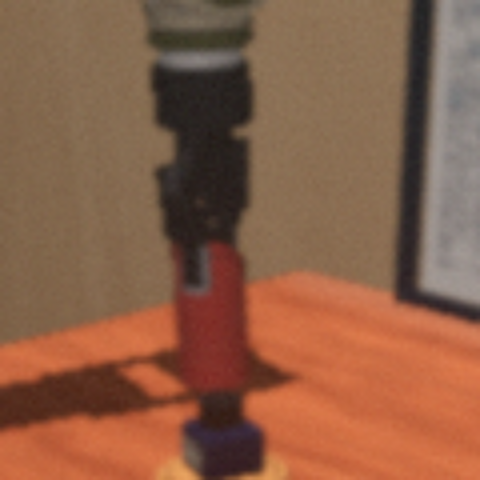

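The candle is gripped near its top, with the finger tip at about crop (200,290). I'll lift it 90 mm to clear the bottle and carry it to the slate.

```bash
python3 -m pendant '[[0.4,0,0,-0.03,0,0,0],[0.4,0,0,-0.06,0,0,0],[0.4,0,0,-0.09,0,0,0],[0.4,0,0,-0.09,0,0,0]]'; python3 -c "
from h import *
go(.6188,-.150,.15,60.2)"
```

```text
time_s: 11.3
position: [0.596, 0.3085, 0.1529]
tool_rot: [[-0.868, 0.496, 0.004], [0.496, 0.868, 0.001], [-0.003, 0.003, -1.0]]
ft_force: [-0.2, 0.2, -3.6]
grip_width: 0.0553
gripper_force: 44.2
t 11.3 q6 -43.0 shift [-0.2474, -0.3867, 0.0024] turn [0.0033, 0.003, 0.0006] deg 0.3
```

```bash
python3 -m pendant '[[0.4,-0.020,-0.031,0,0,0,0],[0.4,-0.048,-0.075,0,0,0,0],[0.4,-0.078,-0.121,0,0,0,0],[0.4,-0.108,-0.168,0,0,0,0],[0.4,-0.138,-0.215,0,0,0,0]]' >/dev/null; python3 -m pendant '[[0.4,-0.030,-0.047,0,0,0,0],[0.4,-0.060,-0.094,0,0,0,0],[0.4,-0.085,-0.133,0,0,0,0],[0.4,-0.100,-0.157,0,0,0,0],[0.4,-0.105,-0.165,0,0,0,0]]'; python3 -m pendant '[[0.4,0,0,0,0,0,0],[0.4,0,0,0,0,0,0]]' >/dev/null; python3 -c "
from h import *
go(.6188,-.150,.068,60.2)
ims={c:env.get_image(c) for c in('top','side')}
p=np.array(env.observe()['position']); z=p[2]-.0624; print(p,z)
for c in ims:
  for r in env.tip_of(c,'pillar_candle_center')[:2]: print(c,r['conf'],r['centre'],atz(ims[c],r['centre'],z+.057))
fit('pillar_candle_center',p[:2],ims,z)
cv2.imwrite('pics/i.png',cv2.resize(ims['side']['image'][90:300,200:360],None,fx=3,fy=3))"
```

```text
time_s: 12.55
position: [0.6167, -0.1437, 0.1489]
tool_rot: [[-0.867, 0.498, -0.003], [0.498, 0.867, 0.001], [0.003, -0.0, -1.0]]
ft_force: [0.4, 1.0, -3.4]
grip_width: 0.0553
gripper_force: 44.3
t 12.8 q6 -83.9 shift [-0.0058, -0.0071, 0.0825] turn [0.0002, -0.0008, 0.0016] deg 0.1
[ 0.61748156 -0.14114512  0.15079712] 0.0883971171652851
top 0.57 [297.3, 192.2] [ 0.61013055 -0.12906184  0.14539712]
top 0.28 [351.2, 193.8] [ 0.60789369 -0.29972203  0.14539712]
side 0.87 [272.8, 188.6] [ 0.61347904 -0.15612562  0.14539712]
pillar_candle_center [[0.5895, -0.1175, 150.5951, 0.7671], [0.6182, -0.1379, 178.0756, 0.2902], [0.6175, -0.1365, 152.682, 0.5422]] [0.42, 0.58]
```

View pics/i.png

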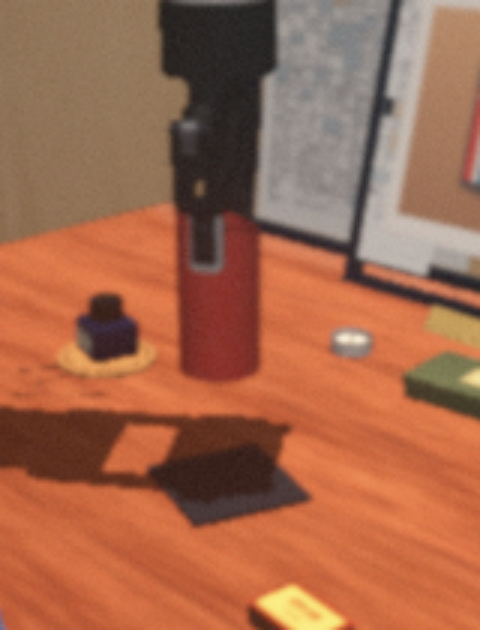

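The candle hangs straight above the slate, and the bottle stands on the cork at crop (107,335). Now I'll correct the position and lower.

```bash
python3 -m pendant '[[0.4,-0.0055,-0.007,0.03,0,0,0],[0.4,-0.0055,-0.007,0.06,0,0,0],[0.4,-0.0055,-0.007,0.075,0,0,0],[0.4,-0.0055,-0.007,0.081,0,0,0],[0.4,-0.0055,-0.007,0.081,0,0,0]]'; python3 -m pendant '[[0.4,0,0,0.001,0,0,0],[0.4,0,0,0.001,0,0,0]]' | grep -E "pos|ft";python3 -m pendant '[[0.4,0,0,0.001,0,0,0],[0.4,0,0,0.001,0,0,0]]' | grep -E "pos|ft"
```

```text
time_s: 13.72
position: [0.6191, -0.1512, 0.0704]
tool_rot: [[-0.868, 0.497, 0.001], [0.497, 0.868, -0.0], [-0.001, 0.0, -1.0]]
ft_force: [0.7, 1.5, -3.5]
grip_width: 0.0552
gripper_force: 44.3
position: [0.619, -0.1513, 0.0695]
ft_force: [0.3, -0.3, -3.4]
position: [0.6187, -0.1512, 0.0679]
ft_force: [0.3, 0.3, -3.5]
```

```bash
python3 -m pendant '[[0.4,0,0,0.001,0,0,0],[0.4,0,0,0.001,0,0,0]]' | grep -E "pos|ft";python3 -m pendant '[[0.4,0,0,0.001,0,0,0],[0.4,0,0,0.001,0,0,0]]' | grep -E "pos|ft"
```

```text
position: [0.6189, -0.1513, 0.0675]
ft_force: [-0.9, -0.5, 3.1]
position: [0.6191, -0.1514, 0.0674]
ft_force: [-2.6, -0.2, 8.9]
```

```bash
python3 -m pendant '[[0.4,0,0,-0.001,0,0,0],[0.8,0,0,-0.001,0,0,0],[1,0,0,-0.001,0,0,0],[1,0,0,-0.001,0,0,0],[1,0,0,-0.001,0,0,0]]'; python3 -m pendant '[[1,0,0,-0.03,0,0,0],[1,0,0,-0.08,0,0,0],[1,0,0,-0.12,0,0,0],[1,0,0,-0.12,0,0,0]]';python3 -c "
from h import *
go(.6175,-.332,.10,23.8)"
```

```text
time_s: 15.35
position: [0.6187, -0.1512, 0.0667]
tool_rot: [[-0.868, 0.497, -0.0], [0.497, 0.868, 0.0], [0.0, -0.0, -1.0]]
ft_force: [-0.1, 0.9, -0.4]
grip_width: 0.0855
gripper_force: 0.0
time_s: 15.85
position: [0.6199, -0.1516, 0.1903]
tool_rot: [[-0.868, 0.497, 0.006], [0.497, 0.868, -0.003], [-0.007, 0.001, -1.0]]
ft_force: [0.2, -0.5, -0.3]
grip_width: 0.0853
gripper_force: 0.0
t 15.85 q6 -84.6 shift [-0.0869, -0.1578, 0.0908] turn [0.0027, 0.0063, 0.6357] deg 36.4
```

```bash
python3 -m pendant '[[1,-0.020,-0.036,0,0,0,0.15],[1,-0.045,-0.082,0,0,0,0.31],[0.7,-0.070,-0.128,0.02,0,0,0.46],[0.7,-0.085,-0.155,0.06,0,0,0.62],[0.7,-0.087,-0.158,0.09,0,0,0.636]]' >/dev/null; python3 -m pendant '[[0.7,0,0,0,0,0,0],[0.7,0,0,0,0,0,0]]'; python3 -c "
from h import *
go(.6175,-.332,.02,23.8)
ims={c:env.get_image(c) for c in('top','side')}
fit('slate_coaster',(.6188,-.15),ims) if 0 else None
fit('pillar_candle_center',(.6188,-.15),ims,.005)
fit('ink_bottle_center',(.57,.107),ims,.005)
fit('matchbox_center',(.6175,-.332),ims)
cv2.imwrite('pics/j.png',cv2.resize(ims['side']['image'][160:340,220:400],None,fx=3.3,fy=3.3))"
```

```text
time_s: 16.73
position: [0.6163, -0.3313, 0.0979]
tool_rot: [[-0.404, 0.915, 0.001], [0.915, 0.404, -0.001], [-0.001, 0.001, -1.0]]
ft_force: [0.6, 0.7, 0.9]
grip_width: 0.0595
gripper_force: 0.0
t 16.73 q6 -61.8 shift [-0.001, 0.0008, 0.078] turn [0.0007, 0.0012, 0.0006] deg 0.1
pillar_candle_center [[0.6159, -0.1471, 96.2801, 0.1168], [0.6162, -0.1527, 178.5182, 0.5945], [0.6161, -0.1475, 102.7862, 0.3625]] [0.67, 0.85]
ink_bottle_center [[0.5709, 0.1107, 14.2814, 0.164], [0.5723, 0.1068, 10.0967, 0.1168], [0.5719, 0.1105, 102.218, 0.1516]] [0.77, 0.64]
no mask matchbox_center top
no mask matchbox_center side
matchbox_center [] []
```

View pics/j.png

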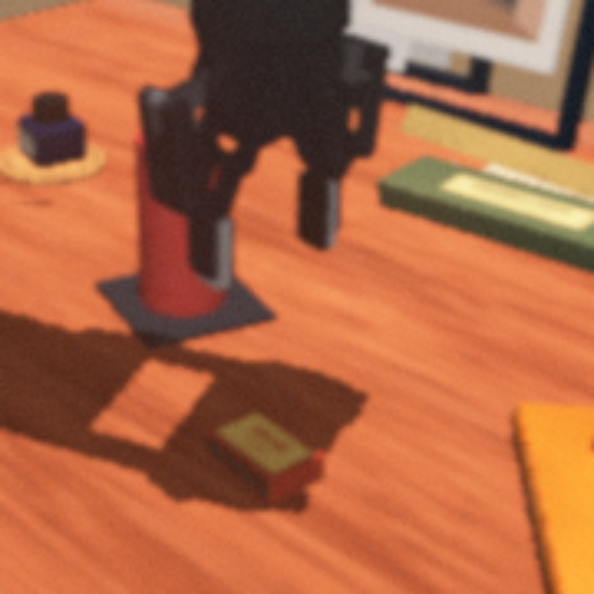

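The side view shows the jaws straddling the matchbox, their mid at crop (271,264) above the box at (265,447). The candle stands on the slate and the bottle on the cork. I'll descend by feel.

```bash
python3 -m pendant '[[0.65,-0.001,0.001,0.03,0,0,0],[0.65,-0.001,0.001,0.06,0,0,0],[0.65,-0.001,0.001,0.078,0,0,0],[0.65,-0.001,0.001,0.084,0,0,0],[0.65,-0.001,0.001,0.084,0,0,0]]' 20; python3 -m pendant '[[0.65,0,0,0.005,0,0,0],[0.65,0,0,0.005,0,0,0]]'|grep -E "pos|ft"; python3 -c "
from h import *
im=env.get_image('side');cv2.imwrite('pics/k.png',cv2.resize(im['image'][240:330,260:350],None,fx=5,fy=5))"
```

```text
time_s: 17.75
position: [0.6173, -0.3322, 0.0133]
tool_rot: [[-0.403, 0.915, 0.001], [0.915, 0.403, -0.0], [-0.001, 0.0, -1.0]]
ft_force: [1.2, 0.4, -1.1]
grip_width: 0.055
gripper_force: 0.0
position: [0.6171, -0.332, 0.008]
ft_force: [1.2, 0.1, 0.8]
```

View pics/k.png

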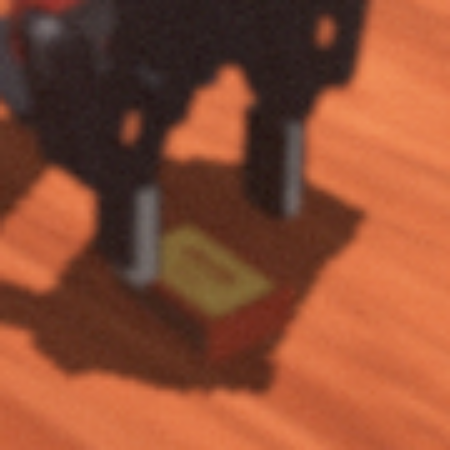

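```bash
python3 -m pendant '[[0.65,0,0,0.005,0,0,0],[0.65,0,0,0.01,0,0,0],[0.65,0,0,0.01,0,0,0]]'|grep -E "pos|ft"; python3 -m pendant '[[0.65,0,0,0.004,0,0,0],[0.65,0,0,0.004,0,0,0]]'|grep -E "pos|ft";  python3 -c "
from h import *
im=env.get_image('side');cv2.imwrite('pics/l.png',cv2.resize(im['image'][240:330,260:350],None,fx=5,fy=5))"
```

```text
position: [0.6168, -0.3318, -0.0028]
ft_force: [-0.1, -0.0, -0.9]
position: [0.6169, -0.332, -0.0065]
ft_force: [-0.4, -0.2, -0.1]
```

View pics/l.png

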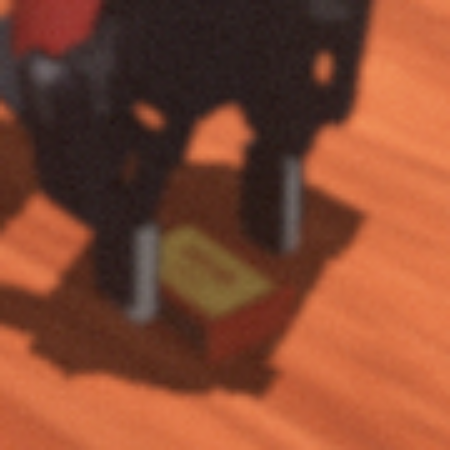

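The tips are now near the desk on both sides of the box, at crop (145,320) and (290,250). I'll close gently.

```bash
python3 -m pendant '[[0.37,0,0,0,0,0,0],[0.37,0,0,0,0,0,0],[0.37,0,0,0,0,0,0],[0.37,0,0,0,0,0,0]]' 20; python3 -m pendant '[[0.37,0,0,-0.01,0,0,0],[0.37,0,0,-0.02,0,0,0],[0.37,0,0,-0.04,0,0,0],[0.37,0,0,-0.04,0,0,0]]' 20;  python3 -c "
from h import *
im=env.get_image('side');cv2.imwrite('pics/m.png',cv2.resize(im['image'][220:330,260:350],None,fx=5,fy=5))
go(.595,-.0215,.03,10.6)"
```

```text
time_s: 19.23
position: [0.6172, -0.3321, -0.0059]
tool_rot: [[-0.403, 0.915, 0.0], [0.915, 0.403, -0.0], [-0.001, 0.0, -1.0]]
ft_force: [-0.7, 0.2, 2.9]
grip_width: 0.0352
gripper_force: 20.2
time_s: 19.73
position: [0.6179, -0.3326, 0.0359]
tool_rot: [[-0.403, 0.915, 0.003], [0.915, 0.403, -0.002], [-0.003, 0.002, -1.0]]
ft_force: [-0.7, -0.4, -0.9]
grip_width: 0.035
gripper_force: 20.0
t 19.77 q6 -61.7 shift [0.2933, 0.1049, 0.0042] turn [0.0008, 0.0012, 0.2301] deg 13.2
```

View pics/m.png

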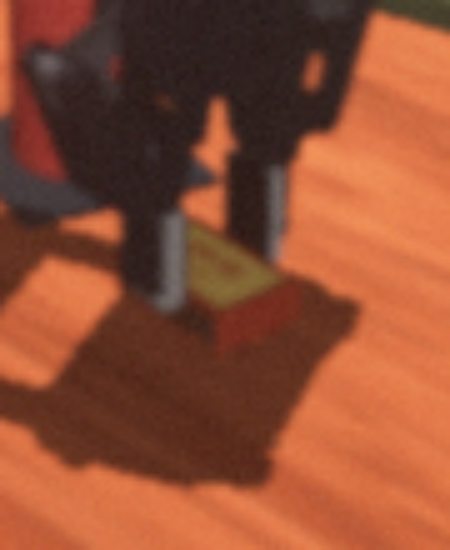

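The box is held level. I'll raise it well above the candle, cross over and come down at the midpoint, straightening it to the row yaw.

```bash
python3 -m pendant '[[0.37,0,0,-0.04,0,0,0],[0.37,0,0,-0.09,0,0,0],[0.37,0,0,-0.13,0,0,0.1],[0.37,0.04,0.014,-0.13,0,0,0.23],[0.37,0.09,0.032,-0.13,0,0,0.23]]' | grep pos; python3 -c "
from h import *
go(.595,-.0215,.165,10.6)"
```

```text
position: [0.6096, -0.2363, 0.163]
t 20.4 q6 -42.0 shift [0.2139, 0.0245, -0.0019] turn [-0.0005, -0.0005, -0.0032] deg 0.2
```

```bash
python3 -m pendant '[[0.37,0.055,0.006,0,0,0,0],[0.37,0.11,0.013,0,0,0,0],[0.37,0.165,0.019,0,0,0,0],[0.37,0.20,0.023,0,0,0,0],[0.37,0.208,0.024,0,0,0,0]]' | grep pos; python3 -m pendant '[[0.37,0,0,0.04,0,0,0],[0.37,0,0,0.08,0,0,0],[0.37,0,0,0.11,0,0,0],[0.37,0,0,0.11,0,0,0]]'| grep -E "pos|wid";  python3 -c "
from h import *
go(.595,-.0215,-.004,10.6)
ims={c:env.get_image(c) for c in('top','side')}
p=np.array(env.observe()['position']); z=p[2]+.006
for c in ims:
  for r in env.tip_of(c,'matchbox_center')[:2]: print(c,r['conf'],r['centre'],atz(ims[c],r['centre'],z+.008),p)
fit('matchbox_center',p[:2],ims,z)"
```

```text
position: [0.5949, -0.0259, 0.1633]
position: [0.5942, -0.0286, 0.0516]
grip_width: 0.0355
t 21.52 q6 -24.7 shift [0.0067, 0.0023, 0.0556] turn [-0.0047, -0.002, -0.0011] deg 0.3
side 0.47 [253.6, 203.7] [ 0.59521969 -0.03854582  0.06856435] [ 0.59594799 -0.02867095  0.05456435]
no mask matchbox_center top
matchbox_center [[0.596, -0.0299, 169.9386, 0.44]] [0.48]
```

```bash
python3 -m pendant '[[0.37,0.009,0.001,0.02,0,0,0],[0.37,0.009,0.001,0.04,0,0,0],[0.37,0.009,0.001,0.052,0,0,0],[0.37,0.009,0.001,0.055,0,0,0],[0.37,0.009,0.001,0.055,0,0,0]]' | grep -E "pos|ft"; python3 -m pendant '[[0.37,0,0,0.001,0,0,0],[0.37,0,0,0.002,0,0,0],[0.37,0,0,0.002,0,0,0]]'| grep -E "pos|ft"
```

```text
position: [0.5951, -0.019, -0.0007]
ft_force: [0.5, 0.5, 0.0]
position: [0.5948, -0.0189, -0.0031]
ft_force: [1.0, -0.5, -0.1]
```

```bash
python3 -m pendant '[[0.37,0,0,0.001,0,0,0],[0.37,0,0,0.0015,0,0,0],[0.37,0,0,0.0015,0,0,0]]'| grep -E "pos|ft";python3 -m pendant '[[0.37,0,0,0.001,0,0,0],[0.37,0,0,0.001,0,0,0]]'| grep -E "pos|ft"
```

```text
position: [0.5947, -0.0188, -0.0047]
ft_force: [0.0, 0.3, -0.8]
position: [0.5947, -0.0189, -0.0058]
ft_force: [-0.5, -0.7, -0.2]
```

```bash
python3 -m pendant '[[0.6,0,0,0,0,0,0],[0.65,0,0,0,0,0,0],[0.65,0,0,0,0,0,0],[0.65,0,0,-0.03,0,0,0],[0.65,0,0,-0.08,0,0,0]]'| grep -E "pos|wid"; python3 -c "
from h import *
go(.438,-.289,.075,5.6)"
```

```text
position: [0.5939, -0.0187, 0.0739]
grip_width: 0.0552
t 24.07 q6 -23.8 shift [-0.237, -0.2029, -0.0007] turn [-0.0035, -0.0013, 0.0872] deg 5.0
```

```bash
python3 -m pendant '[[0.6,-0.030,-0.026,-0.01,0,0,0],[0.5,-0.077,-0.066,-0.01,0,0,0.04],[0.5,-0.124,-0.106,-0.01,0,0,0.087],[0.5,-0.171,-0.146,-0.01,0,0,0.087],[0.5,-0.210,-0.180,-0.01,0,0,0.087]]'| grep pos;python3 -m pendant '[[0.5,-0.025,-0.025,0,0,0,0],[0.5,-0.025,-0.025,0,0,0,0],[0.5,-0.025,-0.025,0,0,0,0]]'; python3 -c "
from h import *
go(.438,-.289,.02,5.6)
ims={c:env.get_image(c) for c in('top','side')}
fit('matchbox_center',(.595,-.0215),ims)
fit('slate_coaster',(.6188,-.15),ims)
fit('pillar_candle_center',(.6188,-.15),ims,.005)
fit('eraser_center',(.438,-.289),ims)
b=cv2.resize(ims['side']['image'][170:320,150:340],None,fx=4,fy=4);cv2.imwrite('pics/n.png',b)"
```

```text
position: [0.4552, -0.2602, 0.0845]
time_s: 25.08
position: [0.4343, -0.2853, 0.0844]
tool_rot: [[-0.098, 0.995, 0.0], [0.995, 0.098, 0.0], [0.0, 0.0, -1.0]]
ft_force: [-0.6, 0.1, 0.5]
grip_width: 0.043
gripper_force: 0.0
t 25.07 q6 -52.0 shift [-0.0041, 0.0034, 0.0644] turn [0.0001, -0.0002, 0.0002] deg 0.0
matchbox_center [[0.5929, -0.0168, 11.5137, 0.2083], [0.5956, -0.0189, 1.0044, 0.1672], [0.595, -0.0175, 3.5449, 0.2115]] [0.48, 0.69]
slate_coaster [[0.6167, -0.1454, 11.8515, 0.4988], [0.6192, -0.1538, 10.3973, 0.4961], [0.6179, -0.1491, 101.2114, 0.5311]] [0.79, 0.73]
pillar_candle_center [[0.6138, -0.1463, 78.8759, 0.1752], [0.6184, -0.1526, 109.1296, 0.1138], [0.6182, -0.1492, 13.7422, 0.1682]] [0.71, 0.71]
no mask eraser_center top
eraser_center [[0.4395, -0.2916, 6.8395, 0.1735]] [0.79]
```

View pics/n.png

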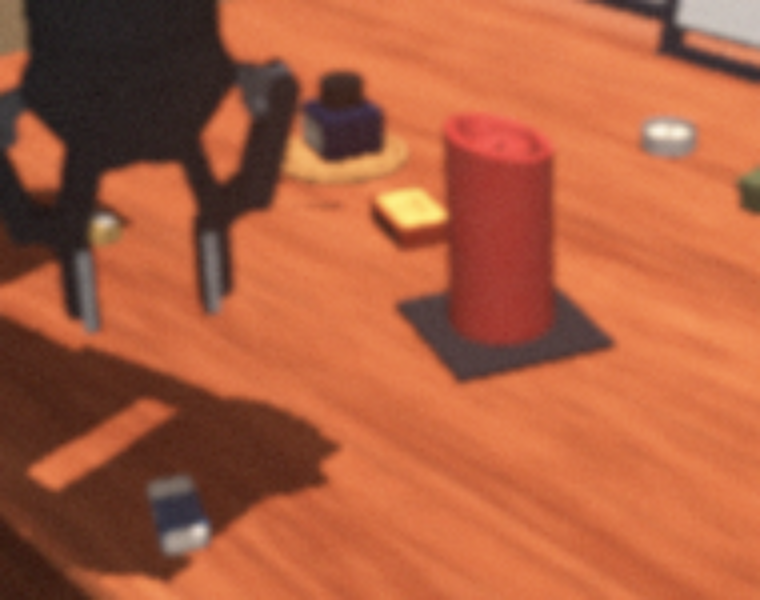

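The side view shows the matchbox between the coasters at crop (410,215), the candle upright on the slate, and the eraser at (180,515) below the jaws, whose mid is at (150,320). That was my last allowed picture, so I'll check the jaw alignment numerically.

```bash
python3 -c "
from h import *
im=env.get_image('side'); p=np.array(env.observe()['position']); print(p)
for dz in (.014,.02,.028): print(dz,proj(im,np.array([[p[0],p[1],p[2]+dz]])))
print(atz(im,(187.5,250),.1044), 'eraser proj',proj(im,np.array([[.4392,-.2905,.006]])))
for c in('top','side'):
  im=env.get_image(c)
  for r in env.tip_of(c,'eraser_center')[:1]+env.find_in(c,'eraser_center')[:1]: u=r.get('centre',r.get('bbox'));print(c,r['conf'],u,atz(im,u[:2],.006))
go(.439,-.2895,.02,6)
"
```

```text
[ 0.43407034 -0.28564997  0.08431539]
0.014 [[187.10203364 249.69648717]]
0.02 [[186.80603106 246.50838335]]
0.028 [[186.40844733 242.22619706]]
[ 0.43472379 -0.29840135  0.1044    ] eraser proj [[194.52953221 297.54222835]]
top 0.51 [223.3, 208.3] [0.56782624 0.11294999 0.006     ]
side 0.79 [194.1, 297.7] [ 0.43843894 -0.29079791  0.006     ]
side 0.67 [195.2, 299.1, 16.7, 20.0] [ 0.44008501 -0.29538267  0.006     ]
t 25.93 q6 -52.0 shift [-0.0042, 0.0046, 0.0643] turn [-0.0, -0.0, -0.0068] deg 0.4
```

```bash
python3 -m pendant '[[0.42,-0.0045,0.0046,0.03,0,0,0],[0.42,-0.0045,0.0046,0.06,0,0,0],[0.42,-0.0045,0.0046,0.08,0,0,0],[0.42,-0.0045,0.0046,0.087,0,0,0],[0.42,-0.0045,0.0046,0.087,0,0,0]]' 20; python3 -m pendant '[[0.42,0,0,0.002,0,0,0],[0.15,0,0,0.002,0,0,0],[0.15,0,0,0.002,0,0,0],[0.15,0,0,0.002,0,0,0],[0.15,0,0,0.002,0,0,0]]' 20
```

```text
time_s: 26.55
position: [0.4391, -0.2898, -0.0025]
tool_rot: [[-0.098, 0.995, -0.0], [0.995, 0.098, 0.0], [0.0, 0.0, -1.0]]
ft_force: [0.5, 1.6, -0.1]
grip_width: 0.0357
gripper_force: 0.0
time_s: 27.18
position: [0.4392, -0.2899, -0.0041]
tool_rot: [[-0.098, 0.995, 0.001], [0.995, 0.098, -0.001], [-0.001, 0.001, -1.0]]
ft_force: [-0.9, 1.1, 6.3]
grip_width: 0.0184
gripper_force: 20.0
```

```bash
python3 -m pendant '[[0.15,0,0,-0.04,0,0,0],[0.15,0.03,0.006,-0.09,0,0,0],[0.15,0.08,0.015,-0.09,0,0,0],[0.15,0.135,0.025,-0.09,0,0,-0.04],[0.15,0.19,0.036,-0.09,0,0,-0.08]]'|grep pos;python3 -m pendant '[[0.15,0.037,0.007,0,0,0,0],[0.15,0.037,0.007,0,0,0,0],[0.15,0.037,0.007,0,0,0,0]]'; python3 -c "
from h import *
go(.5943,-.018,.055,11)"
```

```text
position: [0.4561, -0.0956, 0.0854]
time_s: 28.18
position: [0.4568, -0.0599, 0.0854]
tool_rot: [[-0.177, 0.984, 0.0], [0.984, 0.177, -0.0], [-0.0, 0.0, -1.0]]
ft_force: [-0.5, 0.1, -0.1]
grip_width: 0.0187
gripper_force: 19.6
t 28.18 q6 -32.4 shift [0.0169, 0.1428, 0.0304] turn [0.0002, 0.0004, -0.0139] deg 0.8
```

Before crossing, I'll re-measure the matchbox with the view clearer, and the held eraser too.

```bash
python3 -c "
from h import *
ims={c:env.get_image(c) for c in('top','side')}
fit('matchbox_center',(.595,-.0185),ims)
fit('cork_coaster',(.5707,.107),ims)
fit('eraser_center',env.observe()['position'][:2],ims,.0854+.0041)
for c in('top','side'):
  for r in env.tip_of(c,'matchbox_center')[:2]: print(c,r['conf'],r['centre'],atz(ims[c],r['centre'],.008))
"
```

```text
matchbox_center [[0.5926, -0.014, 9.9995, 0.2198], [0.595, -0.0192, 177.9529, 0.2084], [0.5936, -0.0154, 1.3385, 0.2401]] [0.65, 0.49]
cork_coaster [[0.5691, 0.1074, 73.0363, 0.4137], [0.5703, 0.0994, 163.9583, 0.4357], [0.5696, 0.1056, 9.3531, 0.451]] [0.71, 0.6]
no mask eraser_center top
eraser_center [[0.4588, -0.0632, 2.3653, 0.2878]] [0.4]
top 0.55 [260.8, 198.3] [ 0.60451224 -0.01584393  0.008     ]
side 0.57 [251.4, 225.0] [ 0.59095971 -0.02493145  0.008     ]
```

```bash
python3 -m pendant '[[0.15,0.004,0.035,0,0,0,0],[0.15,0.010,0.08,0,0,0,0],[0.15,0.015,0.12,0,0,0,-0.014],[0.15,0.017,0.143,0,0,0,-0.014],[0.15,0.017,0.143,0.03,0,0,-0.014]]'|grep pos; python3 -m pendant '[[0.15,0,0,0,0,0,0],[0.15,0,0,0,0,0,0]]'; python3 -c "
from h import *
go(.5943,-.018,.015,11)"
```

```text
position: [0.5969, -0.0172, 0.0563]
time_s: 29.55
position: [0.5945, -0.0176, 0.0562]
tool_rot: [[-0.191, 0.982, 0.001], [0.982, 0.191, -0.0], [-0.0, 0.001, -1.0]]
ft_force: [-0.6, 0.5, 0.1]
grip_width: 0.0186
gripper_force: 19.7
t 29.55 q6 -24.1 shift [-0.0003, -0.0003, 0.0412] turn [0.0007, 0.0003, -0.0002] deg 0.0
```

```bash
python3 -m pendant '[[0.15,0.002,0,0.02,0,0,0],[0.15,0.002,0,0.035,0,0,0],[0.15,0.002,0,0.041,0,0,0],[0.15,0.002,0,0.042,0,0,0],[0.15,0.002,0,0.042,0,0,0]]'|grep -E "pos|ft"; python3 -m pendant '[[0.15,0,0,0.001,0,0,0],[0.15,0,0,0.001,0,0,0]]'|grep -E "pos|ft";python3 -m pendant '[[0.15,0,0,0.001,0,0,0],[0.15,0,0,0.001,0,0,0]]'|grep -E "pos|ft"
```

```text
position: [0.5943, -0.0156, 0.0138]
ft_force: [-0.2, 0.4, 0.4]
position: [0.594, -0.0155, 0.0125]
ft_force: [0.0, -0.3, -0.7]
position: [0.594, -0.0155, 0.0115]
ft_force: [-0.9, -0.5, 1.9]
```

Contact came as predicted. I'll release and rise.

```bash
python3 -m pendant '[[0.25,0,0,-0.0005,0,0,0],[0.35,0,0,-0.0005,0,0,0],[0.4,0,0,-0.0005,0,0,0],[0.4,0,0,-0.01,0,0,0],[0.4,0,0,-0.03,0,0,0]]'|grep -E "pos|ft|wid"; python3 -m pendant '[[0.4,0,0,-0.05,0,0,0],[0.4,0,0,-0.1,0,0,0],[0.4,0.01,-0.05,-0.13,0,0,0],[0.4,0.02,-0.11,-0.13,0,0,0],[0.4,0.03,-0.17,-0.13,0,0,0]]'|grep pos; python3 -m pendant '[[0.4,0.05,-0.03,0,0,0,0],[0.4,0.1,-0.05,0,0,0,0],[0.4,0.15,-0.06,0,0,0,0],[0.4,0.2,-0.06,0,0,0,0],[0.4,0.25,-0.06,0,0,0,0]]'|grep pos
```

```text
position: [0.5936, -0.0154, 0.0416]
ft_force: [0.1, 0.3, -0.1]
grip_width: 0.034
position: [0.4196, -0.0184, 0.1721]
position: [0.3142, 0.217, 0.1722]
```

```bash
python3 -c "
from h import *
ims={c:env.get_image(c) for c in('top','side')}
fit('matchbox_center',(.594,-.0175),ims)
fit('eraser_center',(.594,-.0175),ims,.016)
fit('pillar_candle_center',(.6188,-.15),ims,.005)
fit('ink_bottle_center',(.571,.107),ims,.005)
fit('tea_light',(.791,.07),ims)
for c in('top','side'):
  for t,z in(('eraser_center',.022),('matchbox_center',.008),('sharpener',0),('pillar_candle_center',.062),('slate_coaster',0)):
    for r in env.tip_of(c,t)[:1]: print(c,t,round(r['conf'],2),np.round(r['centre'],1),np.round(atz(ims[c],r['centre'],z),4))
s=env.observe();print(s['time_s'],s['position'],s['gripper_force'])
"
```

```text
matchbox_center [[0.5943, -0.0167, 9.8889, 0.627], [0.5932, -0.0235, 3.1057, 0.4404], [0.5946, -0.0196, 5.0637, 0.5475]] [0.65, 0.55]
eraser_center [[0.5931, -0.0116, 10.3621, 0.2583], [0.5951, -0.0181, 8.767, 0.2205], [0.5943, -0.0132, 9.5077, 0.2739]] [0.54, 0.4]
pillar_candle_center [[0.617, -0.1472, 11.3976, 0.1206], [0.6181, -0.1537, 120.6882, 0.1108], [0.6187, -0.1485, 148.9575, 0.1301]] [0.7, 0.84]
ink_bottle_center [[0.5706, 0.1092, 106.5936, 0.2], [0.5733, 0.109, 7.034, 0.1244], [0.5725, 0.1091, 9.0947, 0.1708]] [0.44, 0.73]
tea_light [[0.7894, 0.0705, 130.8442, 0.1754], [0.7917, 0.0699, 172.3607, 0.2073], [0.7903, 0.0701, 17.2766, 0.2013]] [0.58, 0.44]
top eraser_center 0.44 [259.2 202.5] [ 0.5884 -0.0104  0.022 ]
top matchbox_center 0.49 [262.3 196.4] [ 0.6112 -0.0209  0.008 ]
top sharpener 0.55 [247.1 254.6] [0.4107 0.028  0.    ]
top pillar_candle_center 0.72 [221.4 210.3] [0.5558 0.1158 0.062 ]
top slate_coaster 0.58 [300.3 193.9] [ 0.6231 -0.1528  0.    ]
side eraser_center 0.39 [250.9 219.8] [ 0.5901 -0.0252  0.022 ]
side matchbox_center 0.67 [254.  224.4] [ 0.5977 -0.0231  0.008 ]
side sharpener 0.5 [174.1 231.7] [ 0.406 -0.     0.   ]
side pillar_candle_center 0.74 [277.7 225.2] [ 0.624  -0.1536  0.062 ]
side slate_coaster 0.97 [275.8 249.6] [ 0.6219 -0.1447  0.    ]
33.65 [0.31472254 0.21549213 0.17131962] 0.0
```

Everything measures in place: bottle, candle and eraser are all within about 5 mm of their targets, and the arm is clear. Handing in.

```bash
python3 -c "
from rig import env
print(env.close_job())"
```

```text
the job is handed in; nothing more can be done
None
```

I've handed the job in at about 34 s of the 104 s; no verdict came back, but by my last measurements the bottle is on the cork, the candle on the slate and the matchbox midway with the eraser on top, each within about 5 mm, with the bottle never tipped and the sharpener and tea light untouched.

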